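# Free the stuck liner of a leaning glue pot

### The arm

A 6-joint arm with a two-finger parallel gripper is mounted at the origin on the work surface. World frame = base frame: x ahead of the robot, y to its left, z up, the work surface at z = 0. Lengths are in m, angles in degrees, forces in N, time in s.
With the tool pointing down it reaches from about 0.275 to 0.775 m from the base axis. Payload 14.6 kg.
Tool frame: the origin (TCP) lies on the centre line of the jaws, within the pads' length; the fingertips stand 8 mm ahead of it and the grasp point (between the pads) lies 11 mm behind it; y points along the fingers, x is the direction in which the jaws open and shut, and the axes are right-handed (so a half turn about y gives the same grasp; the last joint's range is limited). The gripper opens to 85 mm and grips with 20 to 120 N. Pads are 22 mm wide; open, the fingers measure 114 mm over their backs; the gripper's body (76 mm by 85 mm) begins 54 mm behind the grasp point. The pads swing forward as they close: fully open they stand 13 mm farther back than shut.
Start: joints at [-72.038, 15.075, -2.767, 72.158, 0, 81.102], TCP at [0.237, -0.468, 0.239] pointing down, gripper open.
Joint ranges: [-151.79, 151.79], [-50.71, 97.33], [-67.44, 78.34], [-121.81, 120.89], [-77.56, 73.72], [-180, 180]. Speed limits (degrees/s): [108.29, 108.29, 147.25, 159.86, 180, 180].

### API

Orientations are given as [roll, pitch, yaw] about the fixed x, y, z axes, in that order (R = Rz(yaw) Ry(pitch) Rx(roll)).
In Python, from station import bot, viewer, sign_off, spotter gives the robot as it stands.
- The arm moves only by the tool play_rows, never from a script. Its argument "plan" is a list of rows, each a list of 3 entries, a list of its own where there are three numbers: the shift along the tool's x, y, z in mm, then the turn, a rotation vector about the tool's x, y, z in degrees, then the closure in counts, from 0 (fully open) to 255 (shut). A call has exactly 8 rows; each row is the pose to reach, as a shift and turn from the pose commanded when the call began, along the tool's axes at that moment; what a row does not reach only later rows make up. A row lasts 1/10 s, in which the tool goes at most 50 mm and 8.59 degrees, less where a joint would pass 70% of its speed; a pose out of reach is approached as far as the arm can. A call with a gripper value outside its range is refused whole. The fingers move at their own pace and stop on an object; the grip force is fixed at half the most. Time passes only in rows, so rows that repeat a pose let the fingers close, or fill a call up. It gives the time, the measured TCP pose, the force and the opening at its end, in the units of the state.
- bot.state(): the state, without advancing time (a new reading comes with each control period).
- viewer.snapshot(name): name is "scene" or "top" or "wrist"; returns a dict with "color" (400x640x3 uint8, red, green, blue), "K" (3x3 intrinsics, pixels), "origin" and "rotation" of the camera in the world; the wrist camera has in their place "mount" (4x4, takes a point from camera to tool coordinates, whose origin is the TCP and whose axes are the tool frame's). Camera axes: x right, y up, looking along -z (the intrinsics and any distortion apply to the point x, -y, -z); pixel columns grow to the right and rows downward; lengths in m; the calibration is good to about 2 mm. A picture is of the moment at which its call begins: read the wrist's pose just before it. There is no depth.
- sign_off(): hands the job in, once; it reports no verdict.
Trained networks look in a picture, given as the dict that the camera call returned (one of the last four; its "shot" number tells which), for a name from the list of things; names that differ only in an ending like _2 or _b are one class to them, and where a whole thing is asked for, a point or a joint stands for the part that bears it (a point fixed in the world has none). Each returns a list of dicts, best first, with "conf" (0 to 1); they miss things now and then, are a little off and sometimes report something else, mostly with a low value. They report only what shows in the picture. A call takes as long as a camera call. They do not tell look-alikes from the thing itself.
- spotter.look_for(picture, label): "location" ([x, y, z] in m, in world coordinates, good to about 4 mm: the middle of the surface that is visible of it).
- spotter.landmark_of(picture, label): "location" ([x, y, z] in m, in world coordinates, good to about 4 mm: a listed point, or the origin of a listed thing).
The state is a dict: "t": time; "joints": joint angles; "joint_vel": joint speeds; "tau": joint torques, N m; "ee_pos": TCP position; "tool_rot": TCP orientation; "contact_force": force on the tool from outside, world axes, zero at the start; "torque": the same for the moment, N m; "finger_gap": opening from 0.0 (shut) to 1.0 (fully open).
Only numpy, scipy, OpenCV 4.12 (cv2) and the standard library are available. Lean on these libraries where they do the work, as an engineer would, in place of code of your own. Each camera call takes 0.05 s, during which the arm holds its last target.

### The job

First make room in the tray: lift the sanding block out of its bay and leave it resting flat on the rubber mat. Then free the liner cup that is stuck in the leaning glue pot: grip its rim, twist it until its lugs are clear of the pot's claws, pull it straight out, and set it down gently, upright on the floor of the emptied bay. Leave the bottles, the jar and the can standing where they are.

Things in the scene. Friction and masses are not known exactly. Their poses are not given: they have to be found in the camera images.
- liner_mid (a point): Liner: a thick-walled white plastic cup, 80 mm outside, 64 mm inside (wall 8 mm), 100 mm high, 0.15 to 0.3 kg; inside 70 mm deep, solid below. This point is on its axis, half-way up (50 mm below the rim); z points out of its mouth. At the start it stands down in the glue pot, same axes as the pot, held by three sprung rubber pads: turning or pulling it takes 5 to 12 N at the rim.
- liner_lug (a point): Middle of the liner's lug on its +y side, 43 mm from the axis, 60 mm above its bottom; the other lug is the same on -y. A lug is 12 mm wide, 5 mm high and stands out 8 mm from the outside, to 48 mm from the axis. At the start each lies under a claw of the pot.
- pot: Glue pot: a fixed aluminium cup on a grey stand, leaning 30 degrees from vertical towards its own -x side. Origin: centre of its inner floor, 45 mm above the bench, where the liner's bottom rests; z points along its axis out of its mouth. 84 mm inside, 94 mm outside, 55 mm deep: the liner's rim stands 45 mm proud of it.
- pot_claw (a point): Steel claw on the pot's +y side (another on -y): 14 mm wide, 43 to 55 mm from the axis, its top 71 mm above the pot's origin, hooking 3 mm above the lug. The liner cannot be pulled until turned about the axis by over 0.3 rad, either way (0.5 is ample; no stop). It then draws out along the pot's z and its bottom is clear after 71 mm. This point: middle of the hook.
- tray: Tray: fixed blue open box, 120 (x) by 335 (y) by 42 mm high, walls and floor 5 mm, with two dividers 37 mm high making three bays in a row along its y. Origin under its centre, at bench height.
- bay0 (a point): Centre of the floor of the tray's -y end bay (5 mm above the bench), 110 mm (x) by 105 mm (y) inside. Each bay holds one of the block, the bottle and the jar; which is which varies.
- bay1 (a point): Centre of the floor of the tray's middle bay (5 mm above the bench), 110 mm (x) by 105 mm (y) inside. Each bay holds one of the block, the bottle and the jar; which is which varies.
- bay2 (a point): Centre of the floor of the tray's +y end bay (5 mm above the bench), 110 mm (x) by 105 mm (y) inside. Each bay holds one of the block, the bottle and the jar; which is which varies.
- block_mid (a point): Sanding block: a wooden block 64 (x) by 36 (y) by 45 mm high, dark underside, about 0.09 kg, standing in one bay of the tray. This point is its centre, half-way up; z is up.
- mat: Rubber mat, fixed flat on the bench, 130 (x) by 110 (y) by 5 mm. Origin: centre of its underside; its top is 5 mm above the bench.
- tray_bottle: Bystander: a round bottle 58 mm across and 135 mm high, standing in one bay of the tray. Origin at the centre of its underside.
- tray_jar: Bystander: a round jar 68 mm across and 95 mm high, standing in one bay of the tray. Origin at the centre of its underside.
- bench_bottle: Bystander: a round bottle 60 mm across and 150 mm high, standing on the bench beside the pot. Origin at the centre of its underside.
- bench_can: Bystander: a round can 66 mm across and 90 mm high, standing on the bench behind the pot. Origin at the centre of its underside.
- lamp: Bystander: small fixed desk lamp, 250 mm high, round foot 90 mm across, head leaning to +x. Origin at the centre of its foot.
There are look-alikes about, which are no part of the job. Leave any blue look-alike of the part that bears liner_mid alone.

How it is judged:
By the outcome, as a careful person would: the job done as asked, in the order asked, and still so for the second after the job is handed in, with the robot touching nothing.
It also fails if it takes over 54 s, if anything falls off the work surface, if the arm or the gripper's body presses on something with over 40 N, if the wrist force passes 120 N, or if a joint passes its speed limit or range.

## Working session

There is one attempt and no reset: what is moved stays moved. The work goes in short steps, Python scripts to look and compute and a tool call to move; the robot and the scene stay as the last step left them, time stands still between calls to the robot, and variables do not carry over. Pictures are saved under pics/ and viewed, and the job is handed in when it is done.

Besides the shell and the picture viewer there is one more tool, called after "Emit:" in YAML: its name, and indented under it one key for each argument. play_rows: Moves the arm, as the interface text tells. Its arguments: {"type":"object","properties":{"plan":{"type":"array","items":{"type":"array"}}},"required":["plan"]}

```bash
ls; mkdir -p pics; cat > h.py <<'E'
import numpy as np, cv2
from station import bot, viewer, sign_off, spotter
from scipy.spatial.transform import Rotation as R
def save(p,n): cv2.imwrite('pics/'+n+'.png',cv2.cvtColor(p['color'],cv2.COLOR_RGB2BGR))
def st():
    s=bot.state(); print({k:np.round(s[k],3).tolist() for k in ('t','joints','ee_pos','tool_rot','contact_force','finger_gap')}); return s
def proj(p,X):
    c=np.array(p['rotation']).T@(np.array(X)-np.array(p['origin'])); v=np.array([c[0],-c[1],-c[2]]); u=np.array(p['K'])@v; return u[:2]/u[2]
E
python3 - <<'E'
from h import *
s=st()
for n in ('scene','top'):
    p=viewer.snapshot(n); save(p,n+'0'); print(n,{k:np.round(v,4).tolist() for k,v in p.items() if k!='color'})
    for l in 'liner_mid liner_lug pot pot_claw tray bay0 bay1 bay2 block_mid mat tray_bottle tray_jar bench_bottle bench_can lamp'.split():
        r=spotter.landmark_of(p,l)
        print(l,[(np.round(d['location'],3).tolist(),round(d['conf'],2),np.round(proj(p,d['location'])).tolist()) for d in r[:4]])
E
```

```text
pics
{'t': 0.0, 'joints': [-72.037, 15.099, -2.805, 72.157, 0.002, 81.102], 'ee_pos': [0.237, -0.468, 0.239], 'tool_rot': [-89.988, 0.06, -63.139], 'contact_force': [0.548, 0.801, -0.098], 'finger_gap': 1.002}
scene {'K': [[465.8377, 0.0, 320.2651], [0.0, 465.8377, 196.2872], [0.0, 0.0, 1.0]], 'origin': [1.6976, -0.3258, 1.1162], 'rotation': [47.7906, -0.5864, 75.3199], 'shot': 1}Traceback (most recent call last):
  File "<stdin>", line 7, in <module>
  File "h.py", line 8, in proj
    c=np.array(p['rotation']).T@(np.array(X)-np.array(p['origin'])); v=np.array([c[0],-c[1],-c[2]]); u=np.array(p['K'])@v; return u[:2]/u[2]
                                                                                 ~^^^
IndexError: invalid index to scalar variable.
```

```bash
sed -i "s/np.array(p\['rotation'\]).T@/R.from_euler('xyz',p['rotation'],degrees=True).as_matrix().T@/" h.py
python3 - <<'E'
from h import *
s=st()
for n in ('scene','top'):
    p=viewer.snapshot(n); save(p,n+'0'); print(n,{k:np.round(v,4).tolist() for k,v in p.items() if k!='color'})
    for l in 'liner_mid liner_lug pot pot_claw tray bay0 bay1 bay2 block_mid mat tray_bottle tray_jar bench_bottle bench_can lamp'.split():
        r=spotter.landmark_of(p,l)
        print(l,[(np.round(d['location'],3).tolist(),round(d['conf'],2),np.round(proj(p,d['location'])).tolist()) for d in r[:4]])
st()
E
```

```text
{'t': 0.1, 'joints': [-72.038, 15.098, -2.8, 72.158, -0.0, 81.1], 'ee_pos': [0.237, -0.468, 0.239], 'tool_rot': [-89.991, 0.055, -63.138], 'contact_force': [-0.763, -0.197, 0.652], 'finger_gap': 1.001}
scene {'K': [[465.8377, 0.0, 320.2651], [0.0, 465.8377, 196.2872], [0.0, 0.0, 1.0]], 'origin': [1.6976, -0.3258, 1.1162], 'rotation': [47.7906, -0.5864, 75.3199], 'shot': 2}
liner_mid [([0.585, -0.299, 0.09], 0.85, [237.0, 206.0]), ([0.369, -0.405, 0.039], 0.69, [201.0, 181.0]), ([0.41, -0.231, 0.041], 0.66, [251.0, 180.0])]
liner_lug [([0.328, -0.418, 0.038], 0.94, [197.0, 174.0]), ([0.45, -0.253, 0.036], 0.6, [247.0, 189.0]), ([0.604, -0.264, 0.097], 0.55, [249.0, 206.0])]
pot [([0.597, -0.314, 0.042], 0.88, [234.0, 220.0]), ([0.78, 0.034, -0.004], 0.27, [353.0, 251.0])]
pot_claw [([0.607, -0.258, 0.102], 0.69, [250.0, 205.0])]
tray [([0.475, 0.262, -0.001], 0.83, [386.0, 179.0]), ([0.604, -0.259, 0.1], 0.2, [250.0, 206.0])]
bay0 [([0.476, 0.264, 0.003], 0.73, [387.0, 178.0]), ([0.412, 0.346, 0.005], 0.66, [401.0, 164.0]), ([0.54, 0.171, 0.005], 0.6, [369.0, 193.0])]
bay1 [([0.476, 0
[... 1801 characters left out ...]
2 [([0.411, 0.351, 0.005], 0.84, [189.0, 262.0]), ([0.476, 0.256, 0.008], 0.82, [219.0, 242.0]), ([0.539, 0.169, 0.004], 0.77, [246.0, 222.0])]
block_mid [([0.419, 0.348, 0.029], 0.89, [187.0, 260.0])]
mat [([0.558, -0.038, -0.0], 0.85, [310.0, 217.0])]
tray_bottle [([0.546, 0.168, 0.005], 0.8, [247.0, 220.0])]
tray_jar [([0.488, 0.254, 0.003], 0.95, [220.0, 238.0])]
bench_bottle [([0.562, -0.444, 0.0], 0.93, [434.0, 217.0])]
bench_can [([0.718, -0.387, -0.006], 0.58, [416.0, 169.0])]
lamp []
{'t': 1.7, 'joints': [-72.037, 15.073, -2.765, 72.159, 0.001, 81.1], 'ee_pos': [0.237, -0.468, 0.239], 'tool_rot': [-90.0, -0.003, -63.137], 'contact_force': [-0.223, 0.019, 0.382], 'finger_gap': 0.999}
```

View pics/scene0.png

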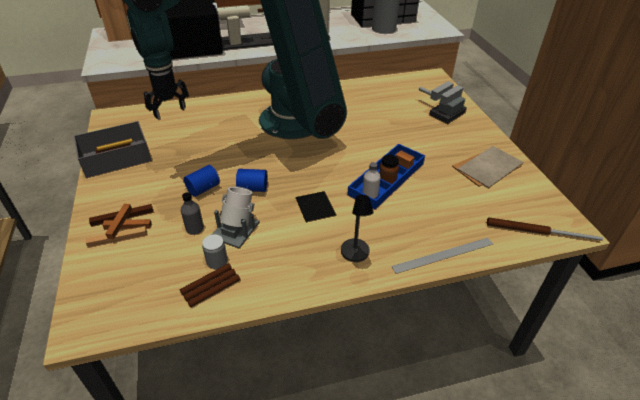

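View pics/top0.png

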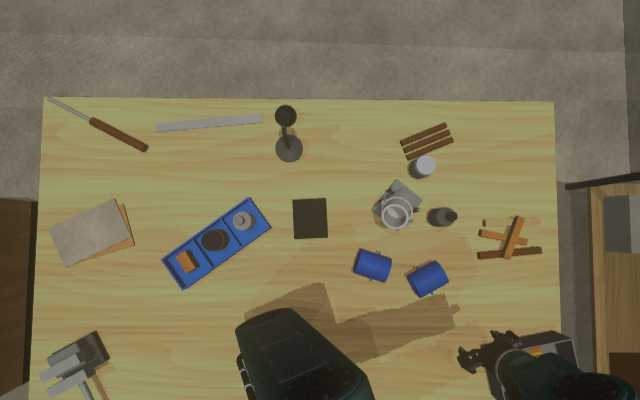

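```bash
python3 - <<'E'
import cv2,numpy as np
a=cv2.imread('pics/top0.png'); s=cv2.imread('pics/scene0.png')
A=cv2.resize(a[190:300,150:280],None,fx=3,fy=3,interpolation=2); B=cv2.resize(a[160:300,340:470],None,fx=3,fy=3,interpolation=2)
C=cv2.resize(s[150:270,180:280],None,fx=3.5,fy=3.5,interpolation=2)
h=420
A=cv2.resize(A,(390,330))
out=np.zeros((420,800,3),np.uint8); out[:330,:390]=A; out[:420,400:790]=B
cv2.imwrite('pics/crops.png',out); cv2.imwrite('pics/cropC.png',C)
E
```

```text
(no output)
```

View pics/crops.png

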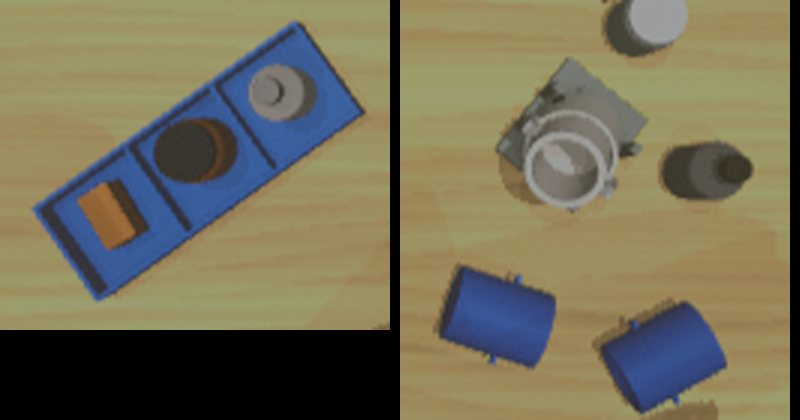

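View pics/cropC.png

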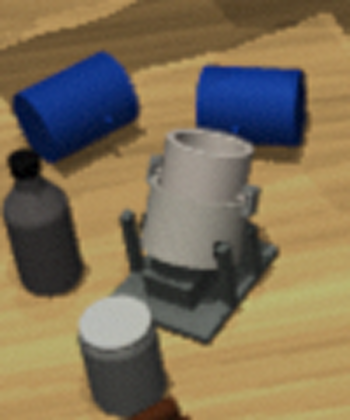

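```bash
cat >> h.py <<'E'
def pose(s=None):
    s=s or bot.state(); return np.array(s['ee_pos']),R.from_euler('xyz',s['tool_rot'],degrees=True)
def down(yaw): return R.from_euler('xyz',[-90,0,yaw],degrees=True)
def rel(P,Q,cur=None):
    p,q=cur or pose()
    print('shift',np.round(q.inv().apply(np.array(P)-p)*1000,1).tolist(),'turn',np.round((q.inv()*Q).as_rotvec(degrees=True),2).tolist())
    return (np.array(P),Q)
E
python3 - <<'E'
from h import *
st()
a=rel([.42,-.2,.23],down(-3)); b=rel([.45,.12,.23],down(57),a); c=rel([.416,.346,.2],down(118),b)
E
```

```text
{'t': 1.7, 'joints': [-72.037, 15.073, -2.765, 72.159, 0.001, 81.1], 'ee_pos': [0.237, -0.468, 0.239], 'tool_rot': [-90.0, -0.003, -63.137], 'contact_force': [-0.223, 0.019, 0.382], 'finger_gap': 0.999}
shift [-156.8, 9.3, 284.3] turn [0.0, -60.14, 0.0]
shift [13.2, 0.0, 321.1] turn [0.0, -60.0, 0.0]
shift [171.0, 30.0, 151.6] turn [-0.0, -61.0, 0.0]
```

Emit:
play_rows:
  plan:
    - [[-20, 1, 36], [0, -8, 0], 0]
    - [[-40, 2, 72], [0, -16, 0], 0]
    - [[-60, 4, 108], [0, -24, 0], 0]
    - [[-80, 5, 144], [0, -32, 0], 0]
    - [[-100, 6, 180], [0, -40, 0], 0]
    - [[-120, 7, 216], [0, -48, 0], 0]
    - [[-140, 8, 252], [0, -56, 0], 0]
    - [[-157, 9, 284], [0, -60, 0], 0]

```text
t: 2.5
ee_pos: [0.4204, -0.1982, 0.2304]
tool_rot: [-90.0, -0.0, -2.8]
contact_force: [-0.2, -0.8, 0.0]
finger_gap: 0.998
```

Emit:
play_rows:
  plan:
    - [[2, 0, 40], [0, -8, 0], 0]
    - [[4, 0, 80], [0, -16, 0], 0]
    - [[6, 0, 120], [0, -24, 0], 0]
    - [[8, 0, 160], [0, -32, 0], 0]
    - [[10, 0, 200], [0, -40, 0], 0]
    - [[12, 0, 240], [0, -48, 0], 0]
    - [[13, 0, 280], [0, -56, 0], 0]
    - [[13, 0, 321], [0, -60, 0], 0]

```text
t: 3.3
ee_pos: [0.4501, 0.1215, 0.2304]
tool_rot: [-90.0, -0.0, 57.2]
contact_force: [1.0, 0.2, 0.4]
finger_gap: 0.999
```

```bash
python3 - <<'E'
from h import *
st(); rel([.416,.346,.2],down(118))
E
```

```text
{'t': 3.3, 'joints': [5.076, 9.484, -11.641, 68.851, -0.003, 37.909], 'ee_pos': [0.45, 0.121, 0.23], 'tool_rot': [-90.021, -0.013, 57.167], 'contact_force': [0.983, 0.199, 0.397], 'finger_gap': 0.999}
shift [170.1, 30.4, 150.4] turn [0.03, -60.83, 0.0]
```

Emit:
play_rows:
  plan:
    - [[22, 4, 20], [0, -8, 0], 60]
    - [[44, 8, 40], [0, -16, 0], 60]
    - [[66, 12, 60], [0, -24, 0], 60]
    - [[88, 16, 80], [0, -32, 0], 60]
    - [[110, 20, 100], [0, -40, 0], 60]
    - [[132, 24, 120], [0, -48, 0], 60]
    - [[154, 28, 140], [0, -56, 0], 60]
    - [[170, 30, 150], [0, -61, 0], 60]

```text
t: 4.1
ee_pos: [0.4167, 0.3459, 0.2]
tool_rot: [-90.0, -0.0, 118.2]
contact_force: [0.4, 0.4, 0.3]
finger_gap: 0.766
```

```bash
cat >> h.py <<'E'
def wcam(name):
    s=bot.state(); p=viewer.snapshot('wrist'); save(p,name)
    pp,q=pose(s); M=np.array(p['mount'])
    Rw=q.as_matrix()@M[:3,:3]; o=pp+q.apply(M[:3,3])
    p['Rw']=Rw; p['ow']=o
    return p
def wproj(p,X):
    c=p['Rw'].T@(np.array(X)-p['ow']); u=np.array(p['K'])@np.array([c[0],-c[1],-c[2]]); return u[:2]/u[2]
def wray(p,uv,z):
    v=np.linalg.inv(np.array(p['K']))@np.array([uv[0],uv[1],1.]); d=p['Rw']@np.array([v[0],-v[1],-v[2]]); return p['ow']+d*(z-p['ow'][2])/d[2]
E
python3 - <<'E'
from h import *
st(); p=wcam('w1'); print(np.round(p['mount'],3).tolist(), {k for k in p})
for l in ('block_mid','bay0'):
  for d in spotter.landmark_of(p,l): print(l,np.round(d['location'],4),round(d['conf'],2),wproj(p,d['location']))
import pickle; pickle.dump(p,open('w1.pkl','wb'))
E
```

```text
{'t': 4.1, 'joints': [31.062, 17.545, -5.375, 67.095, 0.013, 2.816], 'ee_pos': [0.417, 0.346, 0.2], 'tool_rot': [-89.984, -0.012, 118.246], 'contact_force': [0.357, 0.354, 0.287], 'finger_gap': 0.766}
[[1.0, 0.001, -0.0, 0.0], [-0.001, 0.292, -0.956, -0.136], [-0.001, 0.956, 0.292, 0.075], [0.0, 0.0, 0.0, 1.0]] {'mount', 'shot', 'color', 'Rw', 'K', 'ow'}
block_mid [0.4209 0.3465 0.026 ] 0.66 [320.28549358 186.84168378]
```

View pics/w1.png

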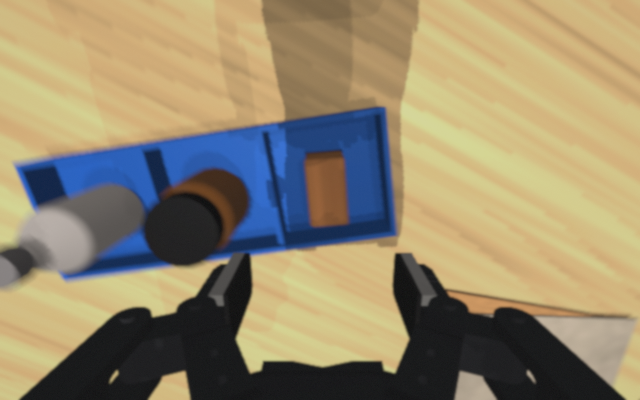

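```bash
python3 - <<'E'
from h import *
import pickle; p=pickle.load(open('w1.pkl','rb'))
im=cv2.cvtColor(p['color'],cv2.COLOR_RGB2BGR); cv2.imwrite('pics/w1c.png',cv2.resize(im[90:260,230:430],None,fx=4,fy=4,interpolation=2)[:600])
hsv=cv2.cvtColor(im,cv2.COLOR_BGR2HSV)
m=((hsv[...,0]<25)&(hsv[...,1]>90)).astype(np.uint8); m[:130]=0;m[240:]=0;m[:,:295]=0;m[:,360:]=0
r=cv2.minAreaRect(np.argwhere(m)[:,::-1].astype(np.float32)); print(r)
for b in cv2.boxPoints(r): print(b, np.round(wray(p,b,.05),4))
for b in [(385,108),(396,236),(268,133),(283,248)]: print(b,np.round(wray(p,b,.042),4))
E
```

```text
((325.7381591796875, 188.63571166992188), (72.62937927246094, 37.412715911865234), 86.56636810302734)
[304.8904  153.50658] [0.3955 0.3179 0.05  ]
[342.236   151.26585] [0.3784 0.3455 0.05  ]
[346.5859  223.76485] [0.435  0.3818 0.05  ]
[309.24033 226.00557] [0.4533 0.3523 0.05  ]
(385, 108) [0.3295 0.3607 0.042 ]
(396, 236) [0.4259 0.4319 0.042 ]
(268, 133) [0.396  0.2813 0.042 ]
(283, 248) [0.4886 0.3416 0.042 ]
```

View pics/w1c.png

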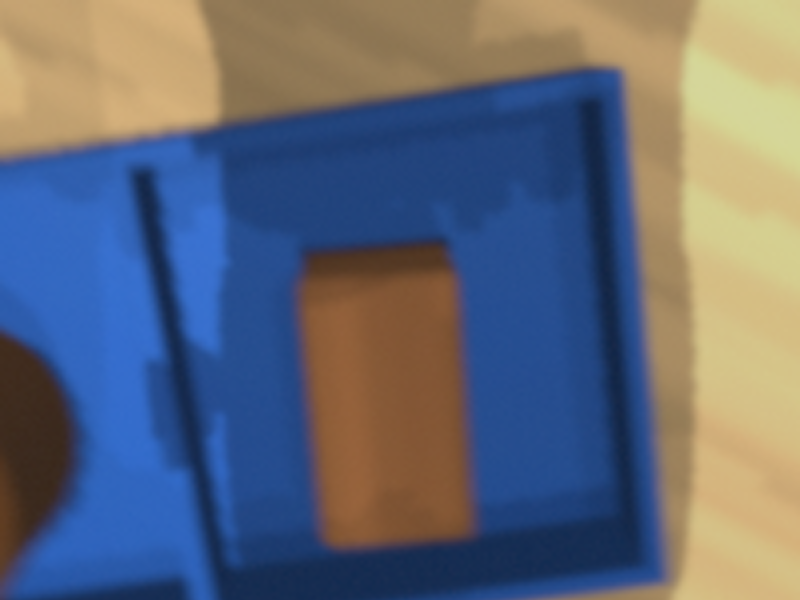

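```bash
python3 - <<'E'
from h import *
import pickle; p=pickle.load(open('w1.pkl','rb'))
q=[(305.5,158.75),(343.75,157.5),(348.75,223.75),(310.5,227)]
W=np.array([wray(p,b,.05) for b in q]); print(W.round(4)); c=W.mean(0); print(c)
d=(W[2]+W[3]-W[0]-W[1])/2; e=(W[1]+W[2]-W[0]-W[3])/2
print(np.linalg.norm(d),np.degrees(np.arctan2(d[1],d[0])),np.linalg.norm(e),np.degrees(np.arctan2(e[1],e[0])))
yaw=121
rel([c[0],c[1],.034],down(yaw))
rel([c[0],c[1],.100],down(yaw))
E
```

```text
[[0.3993 0.3204 0.05  ]
 [0.3825 0.3493 0.05  ]
 [0.4341 0.3835 0.05  ]
 [0.4537 0.3538 0.05  ]]
[0.41738614 0.35177506 0.05      ]
0.06283855309259388 32.55703693661768 0.034468611033647685 121.7863962902862
shift [6.1, 165.9, -3.4] turn [-0.03, -3.09, -0.0]
shift [6.1, 99.9, -3.4] turn [-0.03, -3.09, -0.0]
```

Emit:
play_rows:
  plan:
    - [[3, 40, -2], [0, -2, 0], 90]
    - [[5, 80, -2], [0, -4, 0], 90]
    - [[5, 110, -2], [0, -4, 0], 90]
    - [[5, 130, -2], [0, -4, 0], 90]
    - [[5, 145, -2], [0, -4, 0], 90]
    - [[5, 155, -2], [0, -4, 0], 90]
    - [[5, 162, -2], [0, -4, 0], 90]
    - [[5, 165, -2], [0, -4, 0], 90]

```text
t: 5.05
ee_pos: [0.4171, 0.3492, 0.0352]
tool_rot: [-90.0, 0.0, 121.8]
contact_force: [-0.0, -0.2, 0.4]
finger_gap: 0.651
```

```bash
python3 - <<'E'
from h import *
st(); p=wcam('w2')
E
```

```text
{'t': 5.05, 'joints': [31.355, 25.159, -21.482, 43.361, -0.001, -0.451], 'ee_pos': [0.417, 0.349, 0.035], 'tool_rot': [-89.999, 0.001, 121.806], 'contact_force': [-0.03, -0.193, 0.408], 'finger_gap': 0.651}
```

View pics/w2.png

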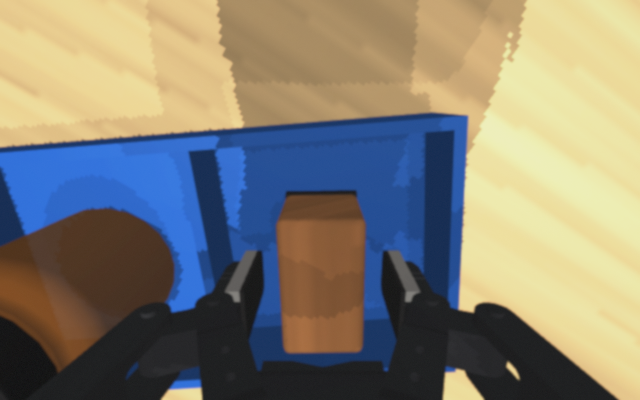

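Emit:
play_rows:
  plan:
    - [[0, 0, 0], [0, 0, 0], 200]
    - [[0, 0, 0], [0, 0, 0], 200]
    - [[0, 0, 0], [0, 0, 0], 200]
    - [[0, 0, 0], [0, 0, 0], 200]
    - [[0, -15, 0], [0, 0, 0], 200]
    - [[0, -45, 0], [0, 0, 0], 200]
    - [[0, -90, 0], [0, 0, 0], 200]
    - [[0, -130, 0], [0, 0, 0], 200]

```text
t: 5.9
ee_pos: [0.4167, 0.3494, 0.1674]
tool_rot: [-90.0, -0.0, 121.9]
contact_force: [1.8, 1.7, -0.8]
finger_gap: 0.412
```

```bash
python3 - <<'E'
from h import *
st(); p=wcam('w3')
a=rel([.558,-.036,.17],down(90)); 
rel([.558,-.036,.043],down(90),a)
E
```

```text
{'t': 5.9, 'joints': [31.393, 18.699, -8.88, 62.401, 0.001, -0.468], 'ee_pos': [0.417, 0.349, 0.167], 'tool_rot': [-90.02, -0.001, 121.861], 'contact_force': [1.819, 1.719, -0.803], 'finger_gap': 0.412}
shift [-402.0, 2.7, 85.8] turn [0.45, 31.87, 0.12]
shift [0.0, 127.0, -0.0] turn [0.0, 0.0, 0.0]
```

View pics/w3.png

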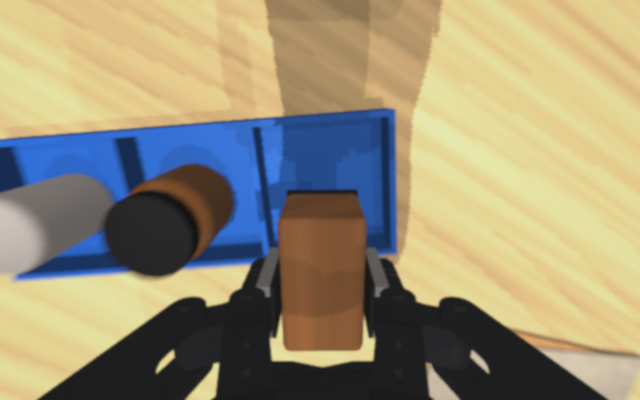

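Emit:
play_rows:
  plan:
    - [[-10, -40, 2], [0, 0, 0], 200]
    - [[-40, -60, 8], [0, 3, 0], 200]
    - [[-85, -60, 18], [0, 7, 0], 200]
    - [[-133, -60, 28], [0, 11, 0], 200]
    - [[-181, -60, 38], [0, 15, 0], 200]
    - [[-229, -60, 48], [0, 19, 0], 200]
    - [[-277, -60, 59], [0, 22, 0], 200]
    - [[-322, -60, 69], [0, 25, 0], 200]

```text
t: 6.75
ee_pos: [0.5287, 0.0374, 0.2255]
tool_rot: [-90.0, 0.0, 96.7]
contact_force: [1.1, 0.8, -0.5]
finger_gap: 0.405
```

```bash
python3 - <<'E'
from h import *
st()
rel([.558,-.036,.036],down(90))
E
```

```text
{'t': 6.75, 'joints': [-4.762, 15.797, -3.899, 70.265, 0.002, -11.474], 'ee_pos': [0.529, 0.037, 0.225], 'tool_rot': [-90.038, 0.006, 96.712], 'contact_force': [1.084, 0.833, -0.476], 'finger_gap': 0.405}
shift [-76.3, 189.5, -20.4] turn [0.04, 6.71, -0.0]
```

Emit:
play_rows:
  plan:
    - [[-40, 10, -10], [0, 3, 0], 200]
    - [[-76, 30, -20], [0, 6.7, 0], 200]
    - [[-76, 70, -20], [0, 6.7, 0], 200]
    - [[-76, 110, -20], [0, 6.7, 0], 200]
    - [[-76, 140, -20], [0, 6.7, 0], 200]
    - [[-76, 160, -20], [0, 6.7, 0], 200]
    - [[-76, 172, -20], [0, 6.7, 0], 200]
    - [[-76, 178, -20], [0, 6.7, 0], 200]

```text
t: 7.55
ee_pos: [0.5571, -0.0334, 0.0466]
tool_rot: [-90.0, -0.0, 90.2]
contact_force: [0.3, 0.2, -1.0]
finger_gap: 0.407
```

Emit:
play_rows:
  plan:
    - [[0, 3, 0], [0, 0, 0], 200]
    - [[0, 6, 0], [0, 0, 0], 200]
    - [[0, 9, 0], [0, 0, 0], 200]
    - [[0, 11, 0], [0, 0, 0], 200]
    - [[0, 11.5, 0], [0, 0, 0], 200]
    - [[0, 11.5, 0], [0, 0, 0], 100]
    - [[0, 11.5, 0], [0, 0, 0], 80]
    - [[0, 11.5, 0], [0, 0, 0], 80]

```text
t: 8.35
ee_pos: [0.5573, -0.0335, 0.0359]
tool_rot: [-90.0, 0.0, 90.2]
contact_force: [0.2, -0.6, -0.2]
finger_gap: 0.688
```

```bash
python3 - <<'E'
from h import *
st(); wcam('w4')
E
```

```text
{'t': 8.35, 'joints': [-11.799, 26.255, -19.299, 44.436, 0.0, -11.959], 'ee_pos': [0.557, -0.033, 0.036], 'tool_rot': [-90.01, 0.002, 90.16], 'contact_force': [0.188, -0.641, -0.219], 'finger_gap': 0.688}
```

View pics/w4.png

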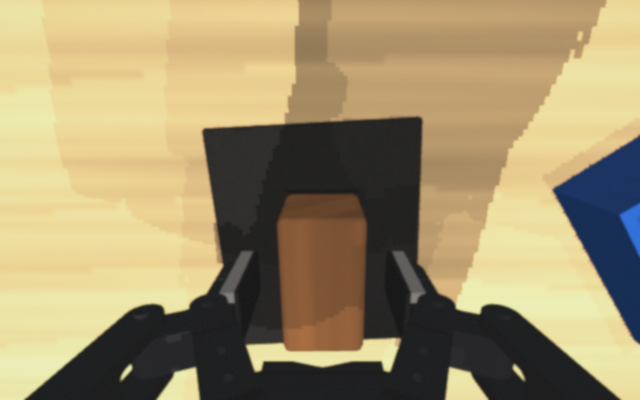

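Emit:
play_rows:
  plan:
    - [[0, -8, 0], [0, 0, 0], 80]
    - [[0, -30, 0], [0, 0, 0], 80]
    - [[0, -70, 0], [0, 0, 0], 80]
    - [[0, -110, 0], [0, 0, 0], 80]
    - [[0, -145, 0], [0, 0, 0], 80]
    - [[0, -170, 0], [0, 0, 0], 80]
    - [[0, -180, 0], [0, 0, 0], 80]
    - [[0, -180, 0], [0, 0, 0], 80]

```text
t: 9.2
ee_pos: [0.5577, -0.0335, 0.2168]
tool_rot: [-90.1, 0.0, 90.2]
contact_force: [0.0, 0.6, -0.6]
finger_gap: 0.686
```

```bash
cat >> h.py <<'E'
def potax(psi):
    c,s=np.cos(np.radians(psi)),np.sin(np.radians(psi)); k=np.cos(np.pi/6)
    x=np.array([c*k,s*k,.5]); z=np.array([-.5*c,-.5*s,k]); return x,np.cross(z,x),z   # pot axes in world
def gripR(psi,phi):
    # tool x radial at angle phi (deg) from pot -x, about pot z ; tool y=-z
    x,y,z=potax(psi); r=R.from_rotvec(np.radians(phi)*z).apply(-x); Y=-z
    return R.from_matrix(np.c_[r,Y,np.cross(r,Y)])
E
python3 - <<'E'
from h import *
st(); p=viewer.snapshot('top'); save(p,'top1')
for l in ('block_mid','mat','pot','liner_mid','pot_claw'):
  for d in spotter.landmark_of(p,l)[:3]: print(l,np.round(d['location'],4),round(d['conf'],2))
psi=-44; x,y,z=potax(psi); o=np.array([.5975,-.3165,.045]); print(x,y,z)
rel(o+.2*z,gripR(psi,0)); rel(o+.2*z,gripR(psi,0)*R.from_euler('y',180,degrees=True))
E
```

```text
{'t': 9.2, 'joints': [-11.797, 18.73, -0.934, 70.221, 0.003, -11.957], 'ee_pos': [0.558, -0.034, 0.217], 'tool_rot': [-90.112, 0.021, 90.16], 'contact_force': [0.042, 0.597, -0.622], 'finger_gap': 0.686}
pot [ 0.5982 -0.3179  0.0504] 0.73
liner_mid [ 0.5807 -0.2977  0.0882] 0.85
liner_mid [ 0.4078 -0.2379  0.0389] 0.74
liner_mid [ 0.3696 -0.403   0.0382] 0.57
pot_claw [ 0.6049 -0.256   0.1031] 0.63
[ 0.62296654 -0.6015918   0.5       ] [0.69465837 0.7193398  0.        ] [-0.3596699   0.34732919  0.8660254 ]
shift [-213.6, -3.5, 31.8] turn [-12.08, -44.74, 28.43]
shift [-213.6, -3.5, 31.8] turn [-35.02, 130.39, -14.88]
```

Emit:
play_rows:
  plan:
    - [[-30, -2, 4], [-2, -6, 4], 80]
    - [[-60, -3, 8], [-3.5, -12, 8], 80]
    - [[-90, -4, 13], [-5, -18, 12], 80]
    - [[-120, -4, 18], [-6.5, -24, 15.5], 80]
    - [[-150, -4, 22], [-8, -30, 19], 80]
    - [[-180, -4, 27], [-9.5, -36, 23], 80]
    - [[-205, -4, 30], [-11, -41, 26], 80]
    - [[-214, -4, 32], [-12, -44.7, 28.4], 80]

```text
t: 10.3
ee_pos: [0.5249, -0.249, 0.2193]
tool_rot: [-89.9, 30.1, 136.1]
contact_force: [0.9, 0.3, -0.2]
finger_gap: 0.688
```

```bash
python3 - <<'E'
from h import *
import pickle
st(); p=wcam('w5'); pickle.dump(p,open('w5.pkl','wb'))
for l in ('pot','liner_mid','liner_lug','pot_claw'):
  for d in spotter.landmark_of(p,l)[:4]: print(l,np.round(d['location'],4),round(d['conf'],2),wproj(p,d['location']).round())
E
```

```text
{'t': 10.3, 'joints': [-30.056, 3.765, -29.291, 27.555, -6.999, -77.972], 'ee_pos': [0.525, -0.249, 0.219], 'tool_rot': [-89.896, 30.137, 136.106], 'contact_force': [0.9, 0.298, -0.238], 'finger_gap': 0.688}
pot [ 0.6062 -0.2564  0.1053] 0.53 [325. 251.]
liner_mid [ 0.4095 -0.2324  0.0397] 0.92 [563. 112.]
liner_mid [ 0.582  -0.2967  0.0892] 0.8 [324. 195.]
liner_lug [ 0.6054 -0.263   0.0955] 0.95 [326. 240.]
liner_lug [ 0.4507 -0.2529  0.0367] 0.92 [492. 129.]
pot_claw [ 0.607  -0.2538  0.1017] 0.68 [328. 252.]
```

View pics/w5.png

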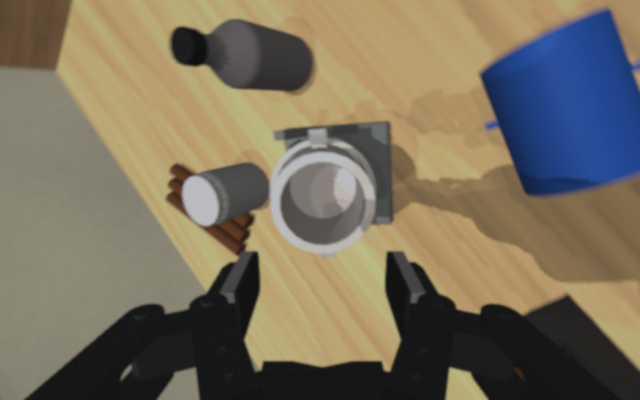

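```bash
cat > ov.py <<'E'
from h import *
import pickle
p=pickle.load(open('w5.pkl','rb'))
def draw(o,psi,name):
    im=cv2.cvtColor(p['color'],cv2.COLOR_RGB2BGR); x0,y0,k=240,100,4
    c=cv2.resize(im[y0:y0+145,x0:x0+180],None,fx=k,fy=k,interpolation=2)
    x,y,z=potax(psi)
    def pl(pts,col):
        q=np.array([(wproj(p,P)-[x0-.5,y0-.5])*k for P in pts]).astype(int); cv2.polylines(c,[q],False,col,1)
    t=np.linspace(0,2*np.pi,73)
    for h,r,col in((.1,.04,(0,0,255)),(.1,.032,(0,255,0)),(.03,.032,(255,0,255)),(.055,.047,(255,255,0))):
        pl([o+h*z+r*(np.cos(a)*x+np.sin(a)*y) for a in t],col)
    for s in(1,-1):
        pl([o+.071*z+a*x+s*b*y for a,b in((-.007,.043),(-.007,.055),(.007,.055),(.007,.043),(-.007,.043))],(0,255,255))
    cv2.imwrite('pics/'+name+'.png',c)
if __name__=='__main__': draw(np.array([.5975,-.3165,.045]),-44,'ov1')
E
python3 ov.py
```

```text
(no output)
```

View pics/ov1.png

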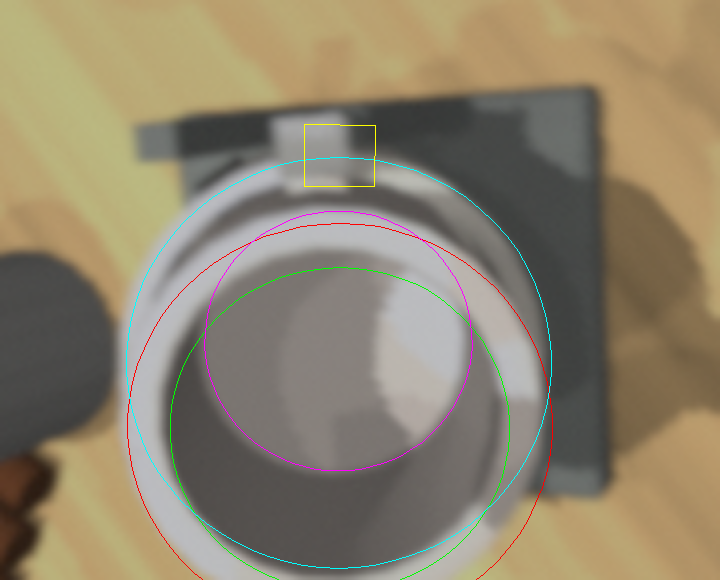

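```bash
python3 - <<'E'
import cv2
im=cv2.imread('pics/w5.png'); cv2.imwrite('pics/w5c.png',cv2.resize(im[115:265,255:390],None,fx=4,fy=4,interpolation=2))
E
```

```text
(no output)
```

View pics/w5c.png

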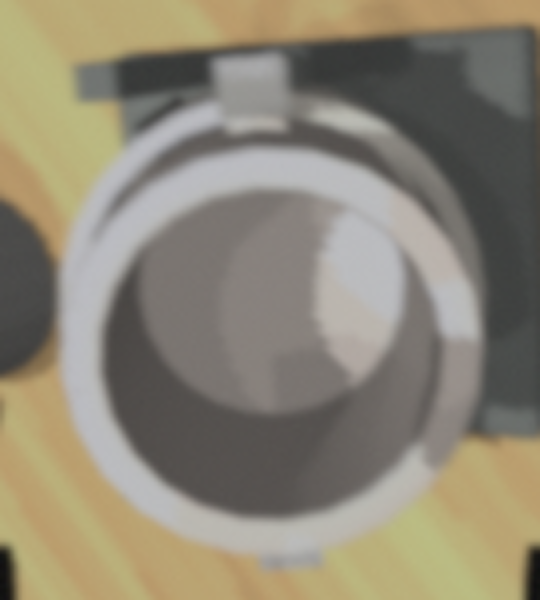

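```bash
cat > fit.py <<'E'
from ov import *
from scipy.optimize import least_squares
f=lambda u,v: np.array([u/4+255-.4,v/4+115-.4])
t=np.linspace(0,2*np.pi,181)
def ext(o,psi,h,r):
    x,y,z=potax(psi); q=np.array([wproj(p,o+h*z+r*(np.cos(a)*x+np.sin(a)*y)) for a in t])
    return [q[:,0].min(),q[:,0].max(),q[:,1].min(),q[:,1].max()]
def obs(l,r,tp,b): return [f(l,0)[0],f(r,0)[0],f(0,tp)[1],f(0,b)[1]]
def res(v):
    o=np.array([v[0],v[1],.045]); psi=v[2]*100; x,y,z=potax(psi)
    e=list(np.array(ext(o,psi,.1,.04))-obs(62,482,148,553))+list(np.array(ext(o,psi,.1,.032))-obs(102,442,190,516))
    e+=list((np.array(ext(o,psi,.03,.032))-obs(138,405,0,413))[[0,1,3]])
    e+=list(wproj(p,o+.071*z-.055*y)-f(252,57))
    e.append(wproj(p,o+.071*z+.055*y)[0]-f(293,0)[0])
    return np.array(e)
r=least_squares(res,[.5975,-.3165,-.44],x_scale=[.01,.01,.1]); print(r.x,r.fun.round(1))
draw(np.array([r.x[0],r.x[1],.045]),r.x[2]*100,'ov2')
E
python3 fit.py
```

```text
[ 0.59970595 -0.3163372  -0.38807498] [-0.6  0.5 -0.7  0.8  0.  -0.1 -0.1  0.5  0.3  0.2 -0.1 -0.3 -0.2 -0.4]
```

View pics/ov2.png

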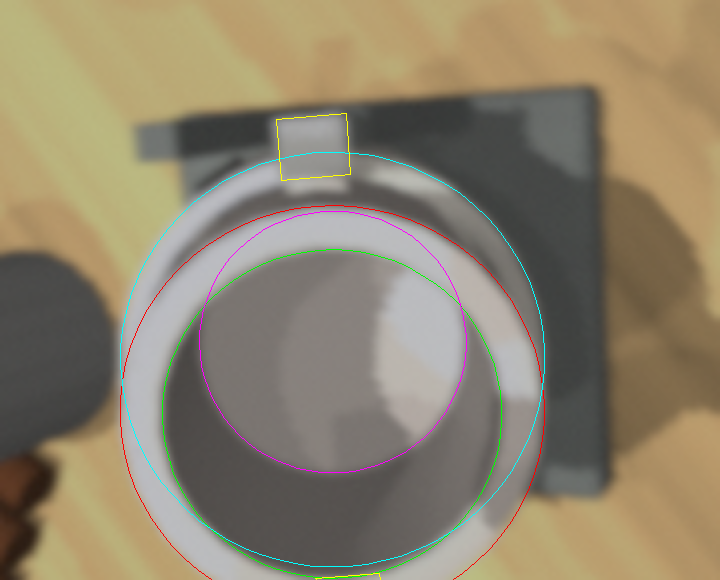

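```bash
cat >> h.py <<'E'
O=np.array([.5997,-.3163,.045]); PSI=-38.8
def tgt(h,phi=0,r=.036):
    q=gripR(PSI,phi); return O+h*potax(PSI)[2]+r*q.as_matrix()[:,0], q
E
python3 - <<'E'
from h import *
a=rel(*tgt(.14)); rel(*tgt(.08),a)
E
```

```text
shift [35.4, 62.0, 7.8] turn [-2.63, -4.65, 0.04]
shift [-0.0, 60.0, -0.0] turn [0.0, 0.0, 0.0]
```

Emit:
play_rows:
  plan:
    - [[12, 0, 3], [-1, -2, 0], 137]
    - [[24, 10, 6], [-2, -4, 0], 137]
    - [[35, 25, 8], [-2.6, -4.6, 0], 137]
    - [[35, 40, 8], [-2.6, -4.6, 0], 137]
    - [[35, 50, 8], [-2.6, -4.6, 0], 137]
    - [[35, 58, 8], [-2.6, -4.6, 0], 137]
    - [[35, 62, 8], [-2.6, -4.6, 0], 137]
    - [[35, 62, 8], [-2.6, -4.6, 0], 137]

```text
t: 11.35
ee_pos: [0.5211, -0.2538, 0.1483]
tool_rot: [-90.0, 30.0, 141.2]
contact_force: [0.0, 0.2, -0.3]
finger_gap: 0.465
```

```bash
python3 - <<'E'
from h import *
st(); rel(*tgt(.08)); p=wcam('w6')
E
```

```text
{'t': 11.35, 'joints': [-32.487, 7.178, -38.108, 14.871, -3.176, -84.566], 'ee_pos': [0.521, -0.254, 0.148], 'tool_rot': [-89.953, 29.996, 141.245], 'contact_force': [0.014, 0.216, -0.266], 'finger_gap': 0.465}
shift [0.6, 59.7, -0.6] turn [-0.02, 0.04, 0.0]
```

View pics/w6.png

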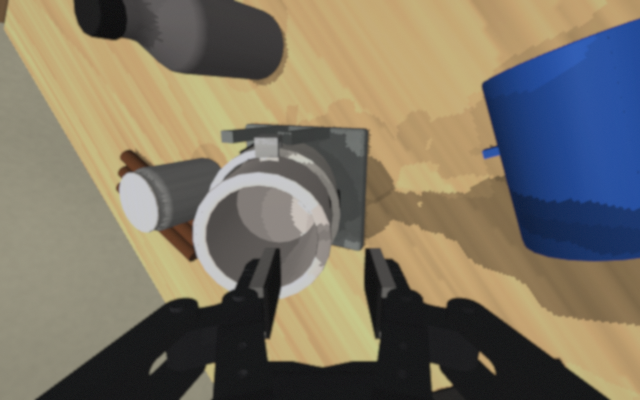

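Emit:
play_rows:
  plan:
    - [[0, 12, 0], [0, 0, 0], 137]
    - [[0, 24, 0], [0, 0, 0], 137]
    - [[0, 34, 0], [0, 0, 0], 137]
    - [[0, 42, 0], [0, 0, 0], 137]
    - [[0, 49, 0], [0, 0, 0], 137]
    - [[0, 55, 0], [0, 0, 0], 137]
    - [[0, 59, 0], [0, 0, 0], 137]
    - [[0, 60, 0], [0, 0, 0], 137]

```text
t: 12.2
ee_pos: [0.5442, -0.2727, 0.0962]
tool_rot: [-89.9, 30.0, 141.2]
contact_force: [0.5, 0.2, 0.4]
finger_gap: 0.462
```

```bash
python3 - <<'E'
from h import *
st(); rel(*tgt(.08)); p=wcam('w7')
E
```

```text
{'t': 12.2, 'joints': [-32.918, 13.665, -39.891, 6.569, -2.97, -84.939], 'ee_pos': [0.544, -0.273, 0.096], 'tool_rot': [-89.946, 30.008, 141.244], 'contact_force': [0.495, 0.239, 0.38], 'finger_gap': 0.462}
shift [0.5, -0.4, -0.8] turn [-0.03, 0.04, -0.01]
```

View pics/w7.png

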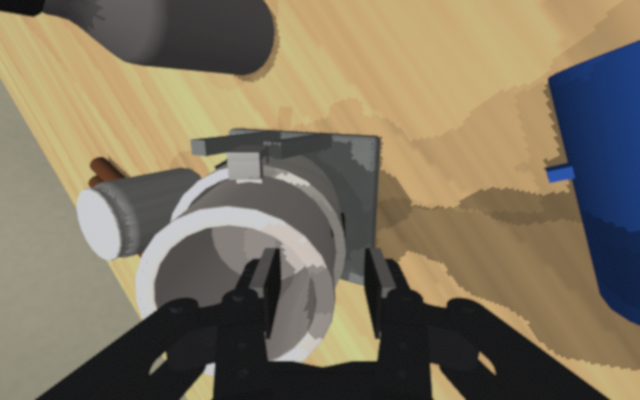

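Emit:
play_rows:
  plan:
    - [[0, 0, -0.5], [0, 0, 0], 170]
    - [[0, 0, -0.5], [0, 0, 0], 190]
    - [[0, 0, -0.5], [0, 0, 0], 205]
    - [[0, 0, -0.5], [0, 0, 0], 220]
    - [[0, 0, -0.5], [0, 0, 0], 255]
    - [[0, 0, -0.5], [0, 0, 0], 255]
    - [[0, 0, -0.5], [0, 0, 0], 255]
    - [[0, 0, -0.5], [0, 0, 0], 255]

```text
t: 13.05
ee_pos: [0.5443, -0.2719, 0.0966]
tool_rot: [-90.0, 30.0, 141.3]
contact_force: [-3.9, 4.2, 4.9]
finger_gap: 0.099
```

```bash
python3 - <<'E'
from h import *
st(); rel(*tgt(.08))
# arc: phi negative
a=tgt(.08)
for ph in range(-5,-45,-5): rel(*tgt(.08,ph),a)
E
```

```text
{'t': 13.05, 'joints': [-32.84, 13.613, -39.89, 6.627, -2.985, -84.898], 'ee_pos': [0.544, -0.272, 0.097], 'tool_rot': [-89.955, 30.005, 141.273], 'contact_force': [-3.917, 4.225, 4.895], 'finger_gap': 0.099}
shift [0.3, 0.2, -0.1] turn [-0.01, 0.06, -0.01]
shift [-0.1, -0.0, -3.1] turn [0.0, 5.0, 0.0]
shift [-0.5, -0.0, -6.3] turn [0.0, 10.0, 0.0]
shift [-1.2, -0.0, -9.3] turn [-0.0, 15.0, 0.0]
shift [-2.2, -0.0, -12.3] turn [0.0, 20.0, 0.0]
shift [-3.4, -0.0, -15.2] turn [0.0, 25.0, 0.0]
shift [-4.8, -0.0, -18.0] turn [0.0, 30.0, 0.0]
shift [-6.5, -0.0, -20.6] turn [0.0, 35.0, 0.0]
shift [-8.4, -0.0, -23.1] turn [0.0, 40.0, 0.0]
```

Emit:
play_rows:
  plan:
    - [[0, 0, -3.1], [0, 5, 0], 255]
    - [[-0.5, 0, -6.3], [0, 10, 0], 255]
    - [[-1.2, 0, -9.3], [0, 15, 0], 255]
    - [[-2.2, 0, -12.3], [0, 20, 0], 255]
    - [[-3.4, 0, -15.2], [0, 25, 0], 255]
    - [[-4.8, 0, -18], [0, 30, 0], 255]
    - [[-6.5, 0, -20.6], [0, 35, 0], 255]
    - [[-6.5, 0, -20.6], [0, 35, 0], 255]

```text
t: 13.85
ee_pos: [0.5622, -0.2594, 0.1001]
tool_rot: [-108.4, 24.2, 102.2]
contact_force: [0.5, 5.9, 4.8]
finger_gap: 0.098
```

```bash
python3 - <<'E'
from h import *
st(); rel(*tgt(.08,-35)); p=wcam('w8')
E
```

```text
{'t': 13.85, 'joints': [-30.425, 14.308, -38.059, 7.845, -4.157, -47.73], 'ee_pos': [0.562, -0.259, 0.1], 'tool_rot': [-108.38, 24.201, 102.226], 'contact_force': [0.465, 5.929, 4.765], 'finger_gap': 0.098}
shift [0.6, 0.2, 0.7] turn [0.05, -0.01, -0.03]
```

View pics/w8.png

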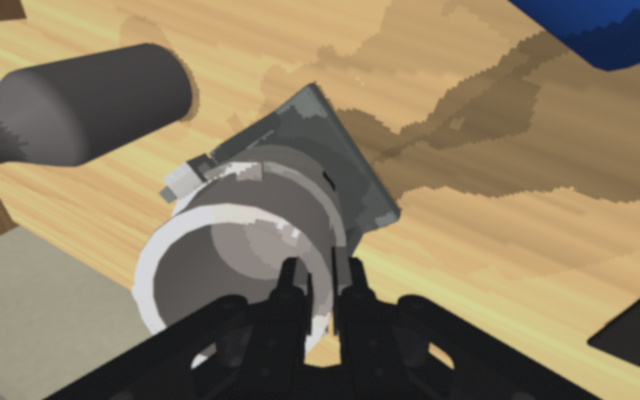

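Emit:
play_rows:
  plan:
    - [[0, -5, 0], [0, 0, 0], 255]
    - [[0, -12, 0], [0, 0, 0], 255]
    - [[0, -22, 0], [0, 0, 0], 255]
    - [[0, -34, 0], [0, 0, 0], 255]
    - [[0, -48, 0], [0, 0, 0], 255]
    - [[0, -64, 0], [0, 0, 0], 255]
    - [[0, -82, 0], [0, 0, 0], 255]
    - [[0, -100, 0], [0, 0, 0], 255]

```text
t: 14.7
ee_pos: [0.5221, -0.2279, 0.1881]
tool_rot: [-108.3, 24.3, 102.3]
contact_force: [0.1, -0.1, -2.1]
finger_gap: 0.094
```

```bash
python3 - <<'E'
from h import *
st(); p=wcam('w9')
p=viewer.snapshot('scene'); save(p,'scene2')
c=cv2.imread('pics/scene2.png'); cv2.imwrite('pics/scene2c.png',cv2.resize(c[100:280,150:420],None,fx=2.8,fy=2.8,interpolation=2))
E
```

```text
{'t': 14.7, 'joints': [-29.475, 3.905, -34.611, 21.74, -4.688, -46.963], 'ee_pos': [0.522, -0.228, 0.188], 'tool_rot': [-108.331, 24.271, 102.268], 'contact_force': [0.052, -0.064, -2.086], 'finger_gap': 0.094}
```

View pics/w9.png

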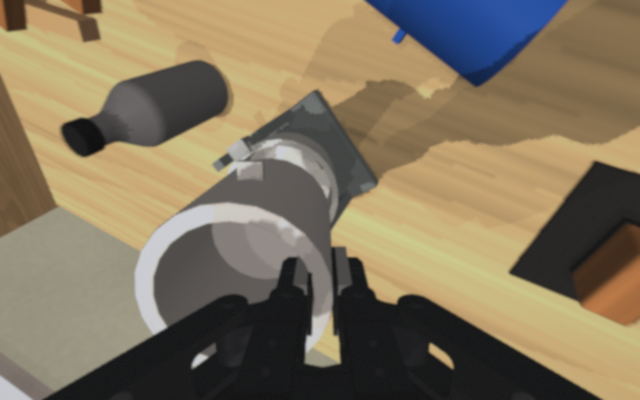

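View pics/scene2c.png

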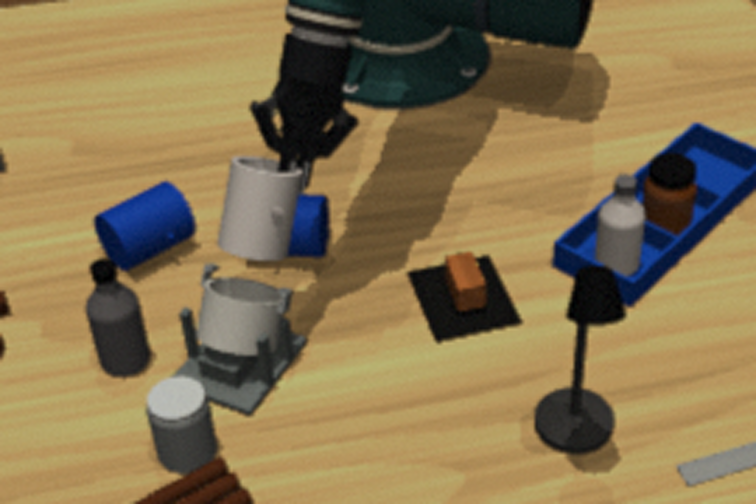

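```bash
python3 - <<'E'
from h import *
c=pose(); a=rel([.46,-.06,.27],down(100),c); b=rel([.42,.2,.26],down(115),a); d=rel([.390,.3785,.2],down(126.5),b); e=rel([.390,.3785,.1],down(126.5),d)
E
```

```text
shift [128.5, -147.3, -22.0] turn [18.67, 6.11, -23.83]
shift [263.0, 10.0, -5.8] turn [0.0, -15.0, 0.0]
shift [174.5, 60.0, -48.2] turn [-0.0, -11.5, 0.0]
shift [0.0, 100.0, -0.0] turn [0.0, 0.0, 0.0]
```

Emit:
play_rows:
  plan:
    - [[5, -20, 0], [0, 0, 0], 255]
    - [[15, -45, -2], [1, 0, -2], 255]
    - [[30, -70, -5], [4, 1, -5], 255]
    - [[48, -92, -8], [7, 2, -9], 255]
    - [[68, -112, -12], [10, 3, -13], 255]
    - [[90, -130, -16], [13, 4, -17], 255]
    - [[110, -141, -19], [16, 5, -21], 255]
    - [[128, -147, -22], [18.7, 6.1, -23.8], 255]

```text
t: 15.6
ee_pos: [0.4608, -0.0602, 0.268]
tool_rot: [-89.8, -0.2, 99.9]
contact_force: [0.9, -0.5, -3.2]
finger_gap: 0.099
```

Emit:
play_rows:
  plan:
    - [[25, 1, 0], [0, -1, 0], 255]
    - [[60, 2, -1], [0, -3, 0], 255]
    - [[95, 3, -2], [0, -5, 0], 255]
    - [[130, 4, -3], [0, -7, 0], 255]
    - [[165, 5, -4], [0, -9, 0], 255]
    - [[200, 7, -5], [0, -11, 0], 255]
    - [[235, 9, -6], [0, -13, 0], 255]
    - [[263, 10, -6], [0, -15, 0], 255]

```text
t: 16.4
ee_pos: [0.4207, 0.2009, 0.2577]
tool_rot: [-89.9, -0.2, 115.1]
contact_force: [0.1, -0.9, -2.0]
finger_gap: 0.097
```

```bash
python3 - <<'E'
from h import *
st(); b=None; d=rel([.390,.3785,.2],down(126.5)); 
E
```

```text
{'t': 16.4, 'joints': [15.408, 9.062, -7.895, 73.193, 0.147, -9.693], 'ee_pos': [0.421, 0.201, 0.258], 'tool_rot': [-89.876, -0.17, 115.1], 'contact_force': [0.132, -0.912, -1.998], 'finger_gap': 0.097}
shift [173.7, 58.1, -47.7] turn [-0.11, -11.4, 0.18]
```

Emit:
play_rows:
  plan:
    - [[25, 0, -7], [0, -1.5, 0], 255]
    - [[55, 0, -15], [0, -3.5, 0], 255]
    - [[85, 5, -23], [0, -5.5, 0], 255]
    - [[112, 15, -31], [0, -7.5, 0], 255]
    - [[138, 28, -38], [0, -9, 0.1], 255]
    - [[158, 42, -43], [-0.1, -10.5, 0.2], 255]
    - [[170, 52, -47], [-0.1, -11.4, 0.2], 255]
    - [[174, 58, -48], [-0.1, -11.4, 0.2], 255]

```text
t: 17.2
ee_pos: [0.3905, 0.378, 0.1994]
tool_rot: [-89.9, 0.0, 126.4]
contact_force: [-0.0, -0.6, -2.3]
finger_gap: 0.094
```

```bash
python3 - <<'E'
from h import *
st(); rel([.390,.3785,.1],down(126.5)); wcam('w10')
p=viewer.snapshot('top'); save(p,'top2')
for d in spotter.landmark_of(p,'bay0')[:4]: print(d['location'],d['conf'])
for d in spotter.landmark_of(p,'liner_mid')[:4]: print(d['location'],d['conf'])
c=cv2.imread('pics/top2.png'); cv2.imwrite('pics/top2c.png',cv2.resize(c[180:330,130:330],None,fx=3.5,fy=3.5,interpolation=2))
E
```

```text
{'t': 17.2, 'joints': [35.477, 17.79, -5.102, 67.187, -0.012, -0.966], 'ee_pos': [0.391, 0.378, 0.199], 'tool_rot': [-89.921, 0.011, 126.442], 'contact_force': [-0.015, -0.649, -2.267], 'finger_gap': 0.094}
shift [0.8, 99.4, -0.0] turn [-0.08, -0.06, -0.01]
[0.4106, 0.3511, 0.0039] 0.87
[0.4753, 0.2563, 0.006] 0.7
[0.5381, 0.1716, 0.0034] 0.57
[0.4108, 0.3494, 0.1696] 0.97
[0.4074, -0.2355, 0.0404] 0.74
[0.3695, -0.4028, 0.0384] 0.59
```

View pics/w10.png

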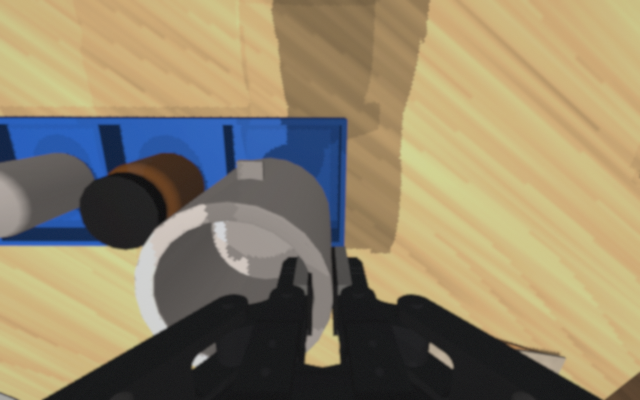

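View pics/top2c.png

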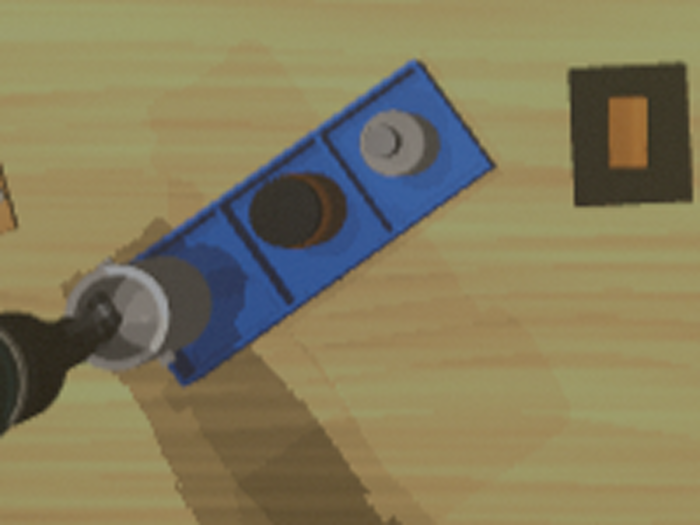

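Emit:
play_rows:
  plan:
    - [[0.5, 15, 0], [0, 0, 0], 255]
    - [[0.5, 35, 0], [0, 0, 0], 255]
    - [[0.5, 55, 0], [0, 0, 0], 255]
    - [[0.5, 73, 0], [0, 0, 0], 255]
    - [[0.5, 88, 0], [0, 0, 0], 255]
    - [[0.5, 98, 0], [0, 0, 0], 255]
    - [[0.5, 104, 0], [0, 0, 0], 255]
    - [[0.5, 107, 0], [0, 0, 0], 255]

```text
t: 18.2
ee_pos: [0.3907, 0.3774, 0.0935]
tool_rot: [-90.0, 0.0, 126.3]
contact_force: [-0.7, 0.2, -2.4]
finger_gap: 0.092
```

Emit:
play_rows:
  plan:
    - [[0, 1.5, 0], [0, 0, 0], 255]
    - [[0, 2.5, 0], [0, 0, 0], 255]
    - [[0, 3.5, 0], [0, 0, 0], 255]
    - [[0, 4.5, 0], [0, 0, 0], 255]
    - [[0, 5.2, 0], [0, 0, 0], 255]
    - [[0, 5.8, 0], [0, 0, 0], 255]
    - [[0, 6.2, 0], [0, 0, 0], 255]
    - [[0, 6.2, 0], [0, 0, 0], 255]

```text
t: 19.0
ee_pos: [0.3904, 0.3776, 0.0872]
tool_rot: [-90.0, 0.0, 126.4]
contact_force: [0.6, 0.0, -3.2]
finger_gap: 0.095
```

Not touching yet; slower on.

Emit:
play_rows:
  plan:
    - [[0, 0.5, 0], [0, 0, 0], 255]
    - [[0, 0.9, 0], [0, 0, 0], 255]
    - [[0, 1.2, 0], [0, 0, 0], 255]
    - [[0, 1.5, 0], [0, 0, 0], 255]
    - [[0, 1.7, 0], [0, 0, 0], 255]
    - [[0, 1.9, 0], [0, 0, 0], 255]
    - [[0, 2.0, 0], [0, 0, 0], 255]
    - [[0, 2.0, 0], [0, 0, 0], 255]

```text
t: 19.8
ee_pos: [0.3904, 0.3776, 0.0852]
tool_rot: [-90.0, 0.0, 126.4]
contact_force: [0.1, 0.8, -2.2]
finger_gap: 0.093
```

Emit:
play_rows:
  plan:
    - [[0, 0.2, 0], [0, 0, 0], 255]
    - [[0, 0.4, 0], [0, 0, 0], 255]
    - [[0, 0.6, 0], [0, 0, 0], 255]
    - [[0, 0.8, 0], [0, 0, 0], 255]
    - [[0, 1.0, 0], [0, 0, 0], 255]
    - [[0, 1.2, 0], [0, 0, 0], 255]
    - [[0, 1.2, 0], [0, 0, 0], 255]
    - [[0, 1.2, 0], [0, 0, 0], 255]

```text
t: 20.6
ee_pos: [0.3902, 0.3781, 0.0847]
tool_rot: [-90.0, -0.0, 126.4]
contact_force: [-6.0, 2.1, 11.8]
finger_gap: 0.095
```

Emit:
play_rows:
  plan:
    - [[0, -0.4, 0], [0, 0, 0], 255]
    - [[0, -0.7, 0], [0, 0, 0], 255]
    - [[0, -0.7, 0], [0, 0, 0], 215]
    - [[0, -0.7, 0], [0, 0, 0], 190]
    - [[0, -0.7, 0], [0, 0, 0], 165]
    - [[0, -0.7, 0], [0, 0, 0], 140]
    - [[0, -0.7, 0], [0, 0, 0], 140]
    - [[0, -0.7, 0], [0, 0, 0], 140]

```text
t: 21.4
ee_pos: [0.3904, 0.3776, 0.0847]
tool_rot: [-90.0, 0.0, 126.4]
contact_force: [-0.1, -0.2, 0.2]
finger_gap: 0.453
```

```bash
python3 - <<'E'
from h import *
st(); wcam('w11')
E
```

```text
{'t': 21.4, 'joints': [35.453, 22.228, -17.327, 50.48, -0.015, -0.913], 'ee_pos': [0.39, 0.378, 0.085], 'tool_rot': [-89.965, 0.014, 126.366], 'contact_force': [-0.053, -0.223, 0.243], 'finger_gap': 0.453}
```

View pics/w11.png

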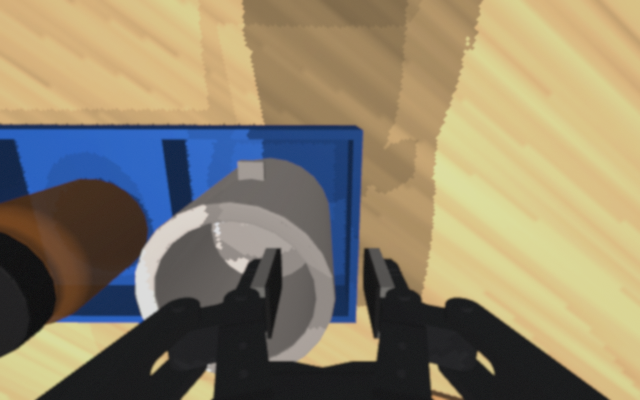

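Released: the cup stands in the bay, with the pads clear on both sides of the wall (pixels 268 and 375, wall at about 325). Lift straight up.

Emit:
play_rows:
  plan:
    - [[0, -5, 0], [0, 0, 0], 140]
    - [[0, -12, 0], [0, 0, 0], 140]
    - [[0, -22, 0], [0, 0, 0], 140]
    - [[0, -34, 0], [0, 0, 0], 140]
    - [[0, -60, 0], [0, 0, 0], 140]
    - [[0, -90, 0], [0, 0, 0], 140]
    - [[0, -120, 0], [0, 0, 0], 140]
    - [[0, -140, 0], [0, 0, 0], 140]

```text
t: 22.25
ee_pos: [0.3907, 0.3779, 0.2278]
tool_rot: [-90.1, 0.0, 126.4]
contact_force: [0.2, 1.0, -0.2]
finger_gap: 0.45
```

Emit:
play_rows:
  plan:
    - [[-20, -10, -25], [0, 0, 0], 140]
    - [[-40, -20, -50], [0, 0, 0], 140]
    - [[-60, -30, -75], [0, 0, 0], 140]
    - [[-80, -30, -100], [0, 0, 0], 140]
    - [[-100, -30, -110], [0, 0, 0], 140]
    - [[-120, -30, -110], [0, 0, 0], 140]
    - [[-120, -30, -110], [0, 0, 0], 140]
    - [[-120, -30, -110], [0, 0, 0], 140]

```text
t: 23.05
ee_pos: [0.55, 0.3463, 0.2553]
tool_rot: [-90.0, 0.0, 126.3]
contact_force: [-0.5, -0.1, -0.3]
finger_gap: 0.45
```

```bash
python3 - <<'E'
from h import *
st()
for n in ('scene','top'):
  p=viewer.snapshot(n); save(p,n+'3')
  for l in ('liner_mid','block_mid','mat','tray_bottle','tray_jar','bench_bottle','bench_can'):
    print(n,l,[(np.round(d['location'],3).tolist(),round(d['conf'],2)) for d in spotter.landmark_of(p,l)[:3]])
a=cv2.imread('pics/top3.png')[160:310,140:480]; b=cv2.imread('pics/scene3.png')[130:280,180:430]
cv2.imwrite('pics/fin.png',np.vstack([cv2.resize(a,(660,291),interpolation=2),cv2.resize(b,(660,300)) if 0 else cv2.resize(b,(500,300),interpolation=2).copy() if 0 else cv2.copyMakeBorder(cv2.resize(b,(500,300),interpolation=2),0,0,0,160,0)]))
E
```

```text
{'t': 23.05, 'joints': [25.02, 27.866, 19.817, 81.961, -0.003, -11.316], 'ee_pos': [0.55, 0.346, 0.255], 'tool_rot': [-89.99, 0.001, 126.336], 'contact_force': [-0.523, -0.057, -0.319], 'finger_gap': 0.45}
scene liner_mid [([0.409, -0.232, 0.039], 0.85), ([0.368, -0.404, 0.042], 0.81), ([0.418, 0.348, 0.06], 0.71)]
scene block_mid [([0.557, -0.034, 0.023], 0.72)]
scene mat [([0.557, -0.033, -0.001], 0.97)]
scene tray_bottle [([0.548, 0.167, 0.007], 0.85)]
scene tray_jar [([0.489, 0.259, 0.001], 0.76), ([0.479, 0.263, 0.0], 0.5)]
scene bench_bottle []
scene bench_can [([0.72, -0.386, 0.0], 0.78)]
top liner_mid [([0.411, 0.351, 0.055], 0.72), ([0.373, -0.404, 0.04], 0.63), ([0.408, -0.235, 0.041], 0.59)]
top block_mid [([0.559, -0.033, 0.03], 0.55)]
top mat [([0.555, -0.035, 0.0], 0.55)]
top tray_bottle [([0.544, 0.168, 0.004], 0.77)]
top tray_jar [([0.598, -0.32, 0.047], 0.57), ([0.489, 0.254, 0.002], 0.56)]
top bench_bottle [([0.563, -0.444, -0.0], 0.56)]
top bench_can [([0.719, -0.388, -0.001], 0.82)]
```

View pics/fin.png

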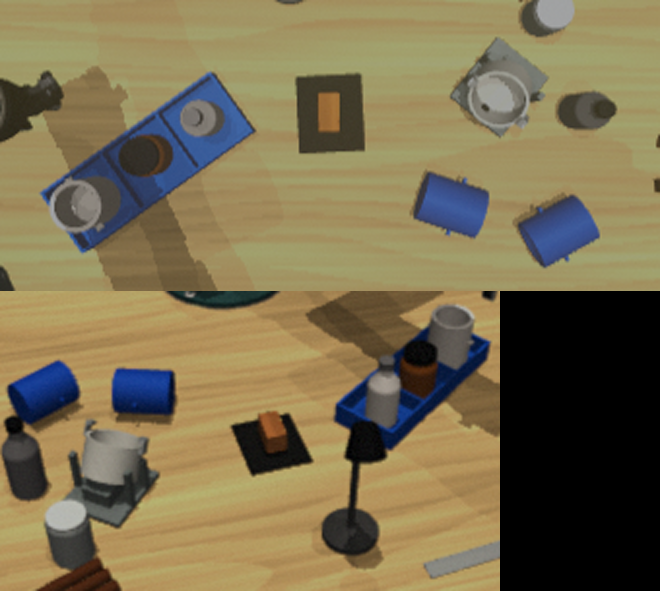

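The pictures show the cup upright in the end bay, the block flat on the mat, and the bystanders where they were. The gripper is clear.

```bash
python3 -c "
from station import sign_off; print(sign_off())"
```

```text
the job is handed in; nothing more can be done
None
```

The job is done and handed in at about 23 s of the 54 s allowed. I lifted the block out of the end bay and left it flat at the middle of the mat. Then I gripped the white liner's rim wall, turned it 35 degrees, drew it out 100 mm along the pot's axis, and set it upright in the emptied bay. The wrist reading changed by about 14 N at touchdown, and I backed the arm off 0.7 mm before releasing.

**Liner:** The last top picture puts its middle at (0.411, 0.351, 0.055), matching the bay centre of (0.411, 0.351) and a height of 5 mm + 50 mm. The scene picture disagrees a little, at (0.418, 0.348, 0.060), but the cup looks upright in both views.

**Block:** It is at (0.558, -0.034), against a mat centre of (0.556, -0.034).

**Bystanders:** The tray bottle, jar and can read within about 4 mm of where they started, and the bench bottle within 2 mm in the top picture. The spotter missed the bench bottle in the last scene picture, though it is plainly standing there. Its best jar guess in the top picture was the empty pot; its second guess was right. I did not measure the lamp or the blue look-alikes' positions separately; the blue ones gave readings within about 5 mm of before.

The gripper touched nothing at hand-in.

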